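# Tip the matching screw case out of the packed row and complete the pair

### The job

The left bay of the stand holds a screw case whose partner is missing: find the case of that same kind (same window shape in the spine) in the packed row. Its neighbours leave no room for fingers, so first tip it forward until it leans on the rack's front rail by itself, untouched; then lift it out and stand it upright and fully down in the stand's empty right bay. Leave every other case standing where it is, and do not push the pucks or the bottle about.

Things in the scene. Friction and masses are not known exactly. Their poses are not given: they have to be found in the camera images.
- rack: fixed grey steel rack, 192 mm wide (y), with a packed row of five cases, spines to the robot, about 1 mm apart: their middles lie at its x = 0, y = 74.4, 37.2, 0, -37.2, -74.4 mm. Origin on the bench under the row's middle, +x away from the robot. Rubber-covered floor 4 mm high, side plates 108 mm. Two thin bars run behind the row up to 92 mm high; above that its back is open, tops (154 mm) free
- rack_rail (a point): middle of the rack's fixed front rail, a 10 mm bar along the row, 59 mm over the bench, 86 mm in front (-x) of the rack's origin. A case tipped forward turns about its lower front edge at a 5 mm curb; heavy in front, it overbalances at about 25 degrees and then leans on the rail at about 36, its top out in front of its neighbours with both sides free to grip
- stand: fixed grey two-bay stand, 120 x 145 mm, base 4 mm thick. Origin on the bench under its middle, +x away from the robot, +y to the left. Each bay is a pocket of four sheet guides, 43 mm wide (y) and 96 mm deep (x) inside; side guides 48 mm high with flared lips, front and rear guides 28 mm
- bay_left (a point): middle of the floor (4 mm over the bench) of the stand's left bay, which holds a case at the start
- bay_right (a point): middle of the floor (4 mm over the bench) of the stand's right bay, empty at the start, 76 mm from the left one; axes as the stand
- sample_round_c (a point): Middle (75 mm over its foot) of a loose upright grey plastic screw case, 88 mm deep (x), 36 thick (y), 150 high (z), 0.26 kg +-30%; -x face = spine, to the robot. Kind: round window (30 mm) high in the spine, round mark on top. Stands in the stand's left bay or alone on a black rubber mat at the back; the slot-window sample in the other place
- sample_slot_c (a point): Middle (75 mm over its foot) of a loose upright grey plastic screw case, 88 mm deep (x), 36 thick (y), 150 high (z), 0.26 kg +-30%; -x face = spine, to the robot. Kind: long slot window (17 x 90 mm) in the spine, bar mark on top. Stands in the stand's left bay or alone on a black rubber mat at the back; the round-window sample in the other place
- case_end_left_c (a point): Middle (75 mm over its foot) of a loose upright grey plastic screw case, 88 mm deep (x), 36 thick (y), 150 high (z), 0.26 kg +-30%; -x face = spine, to the robot. Kind: plain, no window, only the small card that every case has. Stands at the left end of the row.
- case_round_c (a point): Middle (75 mm over its foot) of a loose upright grey plastic screw case, 88 mm deep (x), 36 thick (y), 150 high (z), 0.26 kg +-30%; -x face = spine, to the robot. Kind: round window (30 mm) high in the spine, round mark on top. In one of the row's three middle places, which differs
- case_blank_c (a point): Middle (75 mm over its foot) of a loose upright grey plastic screw case, 88 mm deep (x), 36 thick (y), 150 high (z), 0.26 kg +-30%; -x face = spine, to the robot. Kind: plain, no window, only the small card that every case has. In one of the row's three middle places, which differs
- case_slot_c (a point): Middle (75 mm over its foot) of a loose upright grey plastic screw case, 88 mm deep (x), 36 thick (y), 150 high (z), 0.26 kg +-30%; -x face = spine, to the robot. Kind: long slot window (17 x 90 mm) in the spine, bar mark on top. In one of the row's three middle places, which differs
- case_end_right_c (a point): Middle (75 mm over its foot) of a loose upright grey plastic screw case, 88 mm deep (x), 36 thick (y), 150 high (z), 0.26 kg +-30%; -x face = spine, to the robot. Kind: plain, no window, only the small card that every case has. Stands at the right end of the row.
- puck_a: bystander: detector puck on a square tray, 69 x 69 x 34 mm, loose on the bench in front of the rack; origin under its middle
- puck_b: bystander: detector puck on a square tray, 69 x 69 x 34 mm, loose on the bench at the left, in front of the stand; origin under its middle
- dropper_bottle: bystander: dropper bottle, 36 mm thick, 107 mm high, loose at the back of the bench; origin under its middle
- feeder_cord: fixed black cord hanging down from the ceiling to the screw feeder left of the work: it runs near vertical from 0.1 to 0.9 m height at about x 0.49 to 0.55, y 0.32 to 0.39 in the room. Origin at the feeder's left side, on the bench. Keep the arm clear of it: pass nearer the robot when you swing in from the left

How it is judged:
By the outcome, as a careful person would: the job done as asked, in the order asked, and still so for the second after the job is handed in, with the robot touching nothing.
It also fails if it takes over 61 s, if anything falls off the work surface, if the arm or the gripper's body presses on something with over 40 N, if the wrist force passes 120 N, or if a joint passes its speed limit or range.

### The arm

A 6-joint arm with a two-finger parallel gripper is mounted at the origin on a cart in front of the work surface, level with it; the furniture and walls round the work are solid. World frame = base frame: x ahead of the robot, y to its left, z up, the work surface at z = 0. Lengths are in m, angles in rad, forces in N, time in s.
With the tool pointing down it reaches from about 0.3 to 0.95 m from the base axis. Payload 3.1 kg.
Tool frame: the origin (TCP) lies where the fingers leave the gripper's body, on its centre line; the fingertips stand 73 mm ahead of it and the grasp point (between the pads) lies 54 mm ahead of it; z points along the fingers, y is the line along which they close (so a half turn about z gives the same grasp; the last joint's range is limited). The gripper opens to 85 mm and grips with 20 to 120 N. Pads are 22 mm wide; open, the fingers measure 114 mm over their backs; the gripper's body (76 mm by 85 mm) begins 54 mm behind the grasp point. The pads swing forward as they close: fully open they stand 13 mm farther back than shut.
Start: joints at [-1.395, 0.308, 1.634, -0, 1.2, -0.07], TCP at [0.152, -0.606, 0.304] pointing down, gripper open.
Joint ranges: [-3.06, 3.06], [-0.79, 1.96], [0.05, 2.63], [-1.19, 4.34], [0.05, 2.64], [-2.94, 2.94]. Speed limits (rad/s): [2.79, 2.79, 3.14, 3.14, 3.14, 3.14].

### API

Orientations are given as a unit quaternion [x, y, z, w].
In Python, from cell import robot, optics gives the robot as it stands. The module is installed in compiled form; this text tells all that it offers.
- The arm moves only by the shell command python3 -m jog 'ROWS' [FORCE]. ROWS is JSON, a list of rows, each a list of 7 numbers: the shift along the tool's x, y, z normalised to -1 to 1, where 1 is 30 cm, then the turn, a rotation vector about the tool's x, y, z normalised to -1 to 1, where 1 is 0.12 rad, then the closure, from 0 (fully open) to 1 (shut). A call has 1 to 12 rows; each row shifts and turns the commanded pose from where the row before left it, along the tool's axes as they then stand; what a row does not reach is not made up. A row lasts 1/12 s, in which the tool goes at most 41.7 mm and 7.16 degrees, less where a joint would pass 70% of its speed; a pose out of reach is approached as far as the arm can. A call with a number of a shift or a turn outside -1 to 1 is refused whole. A call with a gripper value outside its range is refused whole. The fingers move at their own pace and stop on an object; FORCE is the grip in N (left out, the last holds). Time passes only in rows, so rows that do not move let the fingers close. It gives the time, the measured TCP pose, the force, the opening and the grip force at its end, in the units of the state.
- robot.get_state(): the state, without advancing time (a new reading comes with each control period).
- optics.snapshot(name): name is "side" or "top"; returns (picture, depth): 400x640x3 uint8, red, green, blue; 400x640 float32, m along the optical axis (not along the pixel's ray), 0 where there is no reading.
- optics.get_calibration(name): a dict with "fx", "fy", "cx", "cy" (pixels), "dist" ([k1, k2, p1, p2, k3] as OpenCV has them; the pictures are not rectified), "R" (3x3) and "t" (3): a world point X has camera coordinates R X + t. Camera axes: x right, y down, z forward; pixel columns grow to the right and rows downward; lengths in m; the calibration is good to about 2 mm. A picture is of the moment at which its call begins. get_calibration takes no time and is no camera call.
- robot.hand_in(): hands the job in; it is judged then, once.
The state is a dict: "time_s": time; "q": joint angles; "qvel": joint speeds; "tau": joint torques, N m; "eef_pos": TCP position; "eef_rot": TCP orientation; "force": force on the tool from outside, world axes, zero at the start; "ft_torque": the same for the moment, N m; "opening": finger opening in m; "finger_force": force on a finger pad.
Only numpy, scipy, OpenCV 4.12 (cv2) and the standard library are available. Lean on these libraries where they do the work, as an engineer would, in place of code of your own. Each camera call takes 0.05 s, during which the arm holds its last target. There are 200 camera calls.

## Working session

There is one attempt and no reset: what is moved stays moved. The work goes in short steps, Python scripts to look and compute and a shell command to move; the robot and the scene stay as the last step left them, time stands still between calls to the robot, and variables do not carry over. Pictures are saved under pics/ and viewed, at most 10 in all, crops included, and the job is handed in when it is done.

```bash
mkdir -p pics; python3 - <<'E'
from cell import robot, optics
import cv2, numpy as np
for n in ("side","top"):
    p,d=optics.snapshot(n); cv2.imwrite(f"pics/{n}0.png",cv2.cvtColor(p,cv2.COLOR_RGB2BGR)); np.save(f"{n}0.npy",d)
    c=optics.get_calibration(n); print(n,{k:np.round(v,4).tolist() for k,v in c.items()}); R=np.array(c['R']);print(-R.T@np.array(c['t']))
s=robot.get_state(); print({k:np.round(v,3).tolist() for k,v in s.items()})
E
```

```text
side {'fx': 514.6126, 'fy': 514.6126, 'cx': 322.3746, 'cy': 201.2096, 'dist': [-0.1696, 0.0, 0.0, 0.0, 0.0], 'R': [[0.9918, -0.1276, 0.002], [-0.1007, -0.7921, -0.602], [0.0784, 0.5968, -0.7985]], 't': [-0.5068, 0.1556, 1.1056]}
[ 0.43166625 -0.60131221  0.97753922]
top {'fx': 480.7323, 'fy': 480.7323, 'cx': 315.4044, 'cy': 200.3968, 'dist': [-0.0923, 0.0, 0.0, 0.0, 0.0], 'R': [[0.0164, -0.9998, -0.0117], [-0.993, -0.0149, -0.1172], [0.117, 0.0135, -0.993]], 't': [0.0562, 0.5326, 1.3034]}
[0.37543288 0.04655179 1.35736222]
{'time_s': 0.1, 'q': [-1.395, 0.309, 1.635, 0.0, 1.2, -0.07], 'qvel': [-0.002, -0.0, -0.003, 0.0, -0.0, -0.0], 'tau': [0.0, -41.641, -27.764, -0.0, 0.004, -0.0], 'eef_pos': [0.152, -0.606, 0.303], 'eef_rot': [0.992, 0.123, -0.0, -0.001], 'force': [-0.291, 0.173, -0.719], 'ft_torque': [0.009, -0.018, -0.004], 'finger_force': 0.0, 'opening': 0.086}
```

View pics/side0.png

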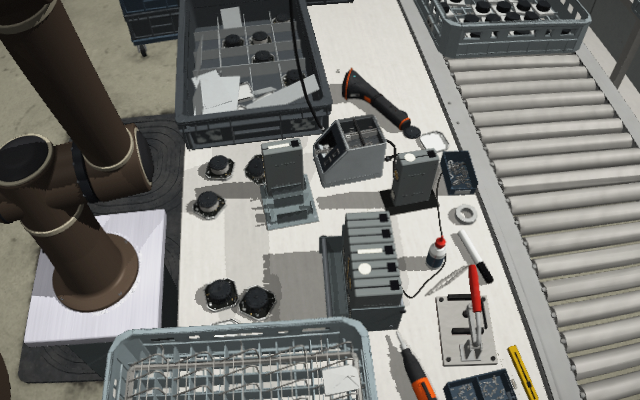

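View pics/top0.png

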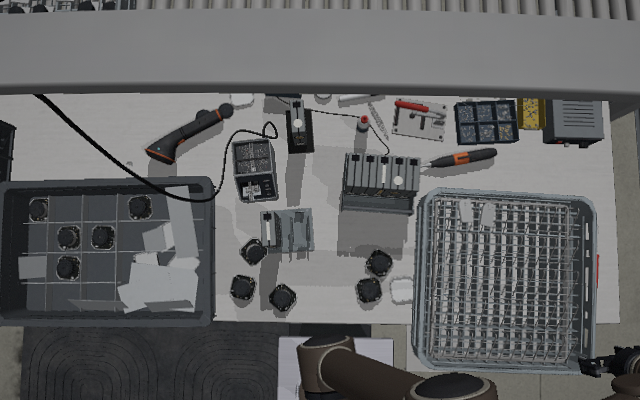

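Side view: the rack row is at about (370,270), the stand at (288,185), and the mat case at (413,180). Top view: the rack is at (380,180), the stand at (287,230), and the mat sample with a round mark at (297,123). I'll enlarge both.

```bash
cat > h.py <<'E'
import numpy as np, cv2
from cell import robot, optics
def pts(n,d):
    c=optics.get_calibration(n); K=np.array([[c['fx'],0,c['cx']],[0,c['fy'],c['cy']],[0,0,1]])
    v,u=np.mgrid[0:400,0:640]
    xy=cv2.undistortPoints(np.stack([u,v],-1).reshape(-1,1,2).astype(np.float64),K,np.array(c['dist'])).reshape(400,640,2)
    P=np.dstack([xy,np.ones((400,640))])*d[...,None]
    return (P-np.array(c['t']))@np.array(c['R'])
def px(n,X):
    c=optics.get_calibration(n); K=np.array([[c['fx'],0,c['cx']],[0,c['fy'],c['cy']],[0,0,1]])
    return cv2.projectPoints(np.array(X,float).reshape(-1,3),cv2.Rodrigues(np.array(c['R']))[0],np.array(c['t']),K,np.array(c['dist']))[0].reshape(-1,2)
E
python3 - <<'E'
from h import *
t=cv2.imread('pics/top0.png');s=cv2.imread('pics/side0.png')
a=cv2.resize(t[90:310,225:435],None,fx=2.7,fy=2.7,interpolation=cv2.INTER_CUBIC)
cv2.imwrite('pics/tc.png',a)
b=cv2.resize(s[120:340,240:480],None,fx=2.7,fy=2.7,interpolation=cv2.INTER_CUBIC)
cv2.imwrite('pics/sc.png',b)
for n in('top','side'):
    P=pts(n,np.load(n+'0.npy'))
    m=(P[...,2]>.145)&(P[...,2]<.17)&(P[...,0]<.9)&(P[...,0]>.2)&(abs(P[...,1])<.4)
    k,l,st,ce=cv2.connectedComponentsWithStats(m.astype(np.uint8))
    for i in range(1,k):
        if st[i,4]>60:
            q=P[l==i]; r=cv2.minAreaRect((q[:,:2]*1000).astype(np.float32)); print(n,st[i].tolist(),np.round(r[0],1),np.round(r[1],1),round(r[2],1),np.round(np.median(q,0),3))
E
```

```text
top [290, 99, 16, 35, 467] [737.3 114. ] [88.7 36.3] 4.8 [0.736 0.114 0.154]
top [347, 152, 73, 40, 2419] [ 594.1 -108.6] [183.7  88.5] 86.7 [ 0.593 -0.108  0.154]
top [260, 211, 17, 36, 497] [444.9 181.4] [87.9 36.1] 4.8 [0.445 0.181 0.154]
side [261, 138, 42, 20, 552] [442.2 177.1] [88.6 39.8] 3.5 [0.442 0.174 0.152]
side [397, 148, 43, 20, 565] [733.9 110. ] [89.2 38.9] 5.3 [0.734 0.108 0.153]
side [345, 211, 58, 88, 3942] [ 591.7 -113.1] [186.6  88.9] 86.4 [ 0.59  -0.122  0.153]
```

View pics/tc.png

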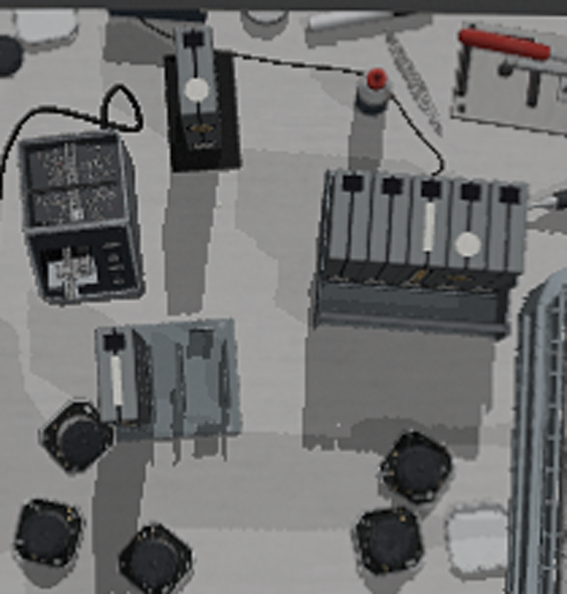

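View pics/sc.png

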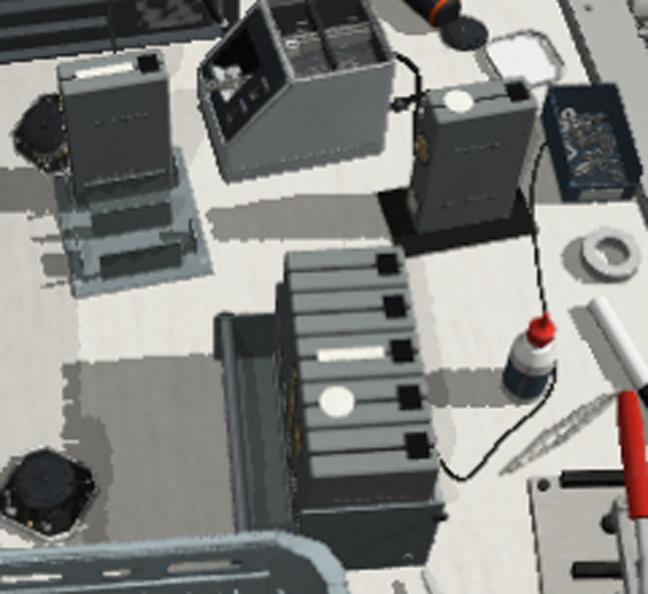

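Marks: the left bay holds a bar (slot) at tc (115,380). The mat holds the round one. In the row the bar is the third case, the middle place, at tc (428,228). Next I'll measure the stand, the bottle and the free height along the path.

```bash
python3 - <<'E'
from h import *
for n in('top','side'):
    P=pts(n,np.load(n+'0.npy')); X,Y,Z=P[...,0],P[...,1],P[...,2]
    # bottle
    m=(Z>.03)&(X>.66)&(X<.8)&(Y>-.2)&(Y<.02)
    print(n,'behind row', np.round(np.percentile(P[m],[2,50,98],axis=0),3).tolist() if m.any() else None, m.sum())
    # stand parts by height band
    for lo,hi in((.001,.012),(.022,.032),(.04,.053)):
        m=(Z>lo)&(Z<hi)&(X>.36)&(X<.53)&(Y>.05)&(Y<.24)
        m=cv2.morphologyEx(m.astype(np.uint8),cv2.MORPH_OPEN,np.ones((2,2)))>0
        q=P[m]; r=cv2.minAreaRect((q[:,:2]*1000).astype(np.float32)); print(n,lo,m.sum(),np.round(r[0],1),np.round(r[1],1),round(r[2],1))
    # path height
    a=np.array([.152,-.606]);b=np.array([.67,-.11]);d=(b-a)/np.linalg.norm(b-a)
    v=np.dstack([X,Y])-a; s=v@d; t=v[...,0]*d[1]-v[...,1]*d[0]
    m=(abs(t)<.1)&(s>.2)&(s<.75)&(Z>0)&(Z<.5)
    for k in np.arange(.2,.75,.1):
        mm=m&(s>k)&(s<k+.1)
        if mm.sum(): print(n,round(k,1),round(np.percentile(Z[mm],99.5),3))
E
```

```text
top behind row [[0.734, -0.198, 0.033], [0.758, -0.081, 0.092], [0.792, -0.05, 0.122]] 320
top 0.001 1211 [443.3 140.9] [166.7 186.6] 1.0
top 0.022 38 [415.1 225. ] [13.9 21.9] 2.6
top 0.04 258 [444.1 142.7] [169.  191.1] 0.5
top 0.2 0.114
top 0.3 0.117
top 0.4 0.127
top 0.5 0.157
top 0.6 0.16
top 0.7 0.16
side behind row [[0.731, -0.198, 0.032], [0.752, -0.084, 0.088], [0.789, -0.062, 0.121]] 610
side 0.001 909 [ 466.3 -187.5] [137.8 819. ] 4.8
side 0.022 223 [ 459.8 -191.6] [ 98.4 815.3] 3.0
side 0.04 372 [446.5 156.8] [165.2 159.4] 0.3
side 0.3 0.114
side 0.4 0.125
side 0.5 0.156
side 0.6 0.157
side 0.7 0.156
```

```bash
python3 -m jog '[[0.115,-0.0658,0,0,0,0,1],[0.115,-0.0658,0,0,0,0,1],[0.115,-0.0658,0,0,0,0,1],[0.115,-0.0658,0,0,0,0,1],[0.115,-0.0658,0,0,0,0,1],[0.115,-0.0658,0,0,0,0,1],[0.115,-0.0658,0,0,0,0,1],[0.115,-0.0658,0,0,0,0,1],[0.115,-0.0658,0,0,0,0,1]]'
python3 -m jog '[[0.115,-0.0658,0,0,0,0,1],[0.115,-0.0658,0,0,0,0,1],[0.115,-0.0658,0,0,0,0,1],[0.115,-0.0658,0,0,0,0,1],[0.115,-0.0658,0,0,0,0,1],[0.115,-0.0658,0,0,0,0,1],[0.115,-0.0658,0,0,0,0,1],[0.115,-0.0658,0,0,0,0,1],[0.115,-0.0658,0,0,0,0,1]]'
python3 -m jog '[[0,0,0,0,0,-0.88,1],[0,0,0,0,0,-0.88,1],[0,0,0,0,0,-0.88,1],[0,0,0,0,0,-0.88,1],[0,0,0,0,0,-0.88,1],[0,0,0,0,0,-0.88,1],[0,0,0,0,0,-0.88,1],[0,0,0,0,0,-0.88,1],[0,0,0,0,0,-0.88,1],[0,0,0,0,0,-0.88,1],[0,0,0,0,0,-0.88,1],[0,0,0,0,0,-0.88,1]]'
cat >> h.py <<'E'
from scipy.spatial.transform import Rotation as Ro
def show(tag=''):
    s=robot.get_state(); R=Ro.from_quat(s['eef_rot']).as_matrix(); p=np.array(s['eef_pos'])
    print(tag,'t',round(s['time_s'],2),'p',np.round(p,4),'x',np.round(R[:,0],3),'y',np.round(R[:,1],3),'z',np.round(R[:,2],3),'tip',np.round(p+.073*R[:,2],4),'F',np.round(s['force'],1),'op',round(s['opening'],4),'ff',round(s['finger_force'],1),'q',np.round(s['q'],2))
    return p,R
E
python3 - <<'E'
from h import *
show()
for n in('top','side'):
    p,d=optics.snapshot(n); cv2.imwrite(f'pics/{n}1.png',cv2.cvtColor(p,cv2.COLOR_RGB2BGR)); np.save(n+'1.npy',d)
t=cv2.imread('pics/top1.png');s=cv2.imread('pics/side1.png')
a=cv2.resize(t[90:240,310:450],None,fx=2.8,fy=2.8); b=cv2.resize(s[130:340,310:460],None,fx=2,fy=2)
o=np.zeros((420,700,3),np.uint8);o[:,:392]=a;o[:,395:695]=b;cv2.imwrite('pics/v1.png',o)
E
```

```text
time_s: 0.85
eef_pos: [0.4109, -0.3565, 0.3035]
eef_rot: [0.992, 0.123, -0.0, -0.0]
force: [0.6, -1.3, -0.7]
opening: -0.0003
finger_force: 0.0
time_s: 1.6
eef_pos: [0.6688, -0.1087, 0.3031]
eef_rot: [0.992, 0.123, -0.001, -0.0]
force: [0.6, -0.6, -0.0]
opening: 0.0001
finger_force: 0.0
time_s: 2.6
eef_pos: [0.6675, -0.1104, 0.303]
eef_rot: [0.725, 0.688, -0.0, -0.001]
force: [0.9, 0.1, -0.7]
opening: 0.0001
finger_force: 0.0
 t 2.6 p [ 0.6675 -0.1104  0.303 ] x [0.053 0.999 0.   ] y [ 0.999 -0.053 -0.001] z [-0.001  0.    -1.   ] tip [ 0.6674 -0.1104  0.23  ] F [ 0.9  0.1 -0.7] op 0.0001 ff 0.0 q [-0.23  0.41  1.5   0.    1.23 -0.18]
```

View pics/v1.png

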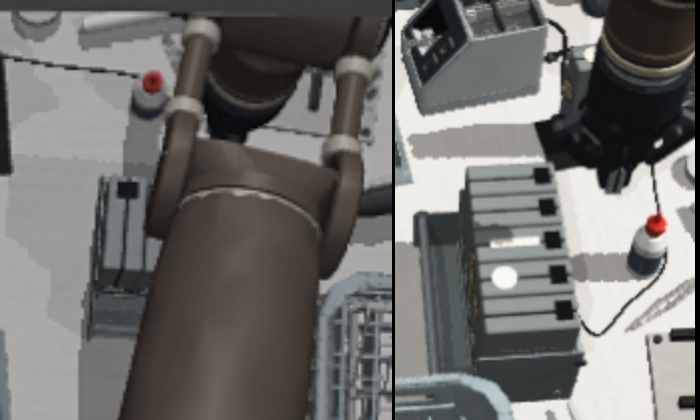

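The side view shows the closed fingers hanging behind the row with tips at about (615,185) in the crop, and the bar case third at (515,240). The top view is blocked by the arm. I'll check the side camera against the known fingers.

```bash
python3 - <<'E'
from h import *
P=pts('side',np.load('side1.npy'))
for lo,hi in((.222,.228),(.228,.236),(.236,.245),(.245,.255),(.255,.27)):
    m=(P[...,2]>lo)&(P[...,2]<hi)&(abs(P[...,0]-.667)<.04)&(abs(P[...,1]+.11)<.04)
    if m.sum()>3: print(lo,m.sum(),np.round(np.percentile(P[m],[3,50,97],axis=0),4).tolist())
m=(abs(P[...,0]-.667)<.04)&(abs(P[...,1]+.11)<.03)&(P[...,2]>.2);print(P[m][:,2].min())
print(px('side',[[.6674,-.1104,.23]]))
for n in('top','side'):
    d=np.load(n+'0.npy');P=pts(n,d)
    g=cv2.imread(f'pics/{n}0.png').min(2)
    m=(g>200)&(abs(P[...,2]-.154)<.008)&(P[...,0]<.9)&(abs(P[...,1])<.3)
    k,l,st,ce=cv2.connectedComponentsWithStats(m.astype(np.uint8))
    for i in range(1,k):
        if st[i,4]>12: print(n,st[i].tolist(),np.round(P[l==i].mean(0),4))
E
```

```text
0.228 13 [[0.6583, -0.1224, 0.2303], [0.6607, -0.1212, 0.2338], [0.6689, -0.1163, 0.2356]]
0.236 41 [[0.6514, -0.1236, 0.2369], [0.6629, -0.119, 0.2406], [0.6769, -0.1058, 0.2446]]
0.245 64 [[0.6517, -0.1236, 0.2451], [0.6611, -0.1195, 0.2502], [0.6779, -0.1087, 0.2541]]
0.255 72 [[0.6513, -0.1235, 0.2553], [0.6649, -0.1212, 0.2617], [0.6769, -0.1138, 0.2695]]
0.22968876446057646
[[417.90419488 222.25529064]]
side [268, 143, 21, 6, 50] [0.4355 0.1782 0.1532]
side [405, 154, 10, 7, 61] [0.7142 0.1094 0.1536]
side [358, 249, 24, 5, 82] [ 0.5854 -0.1115  0.1531]
side [359, 263, 12, 11, 101] [ 0.5694 -0.1481  0.1541]
```

```bash
python3 -m jog '[[-0.013,0,0.07,0,0,0,1],[0,0,0.09,0,0,0,1],[0,0,0.09,0,0,0,1],[0,0,0.09,0,0,0,1],[0,-0.02,0.003,0,0,0,1],[0,-0.02,0,0,0,0,1],[0,-0.013,0,0,0,0,1],[0,-0.013,0,0,0,0,1],[0,-0.013,0,0,0,0,1]]'
python3 - <<'E'
from h import *
show()
E
```

```text
time_s: 3.45
eef_pos: [0.6454, -0.1134, 0.204]
eef_rot: [0.727, 0.686, 0.002, 0.002]
force: [0.9, -0.2, 0.5]
opening: 0.0004
finger_force: 0.5
 t 3.45 p [ 0.6454 -0.1134  0.204 ] x [ 0.058  0.998 -0.001] y [ 0.998 -0.058  0.006] z [ 0.006 -0.001 -1.   ] tip [ 0.6458 -0.1135  0.131 ] F [ 0.9 -0.2  0.5] op 0.0004 ff 0.5 q [-0.24  0.46  1.63  0.    1.04 -0.18]
```

```bash
python3 -m jog '[[0,-0.013,0,0,0,0,1],[0,-0.013,0,0,0,0,1],[0,-0.013,0,0,0,0,1],[0,-0.013,0,0,0,0,1],[0,-0.013,0,0,0,0,1],[0,-0.013,0,0,0,0,1],[0,-0.013,0,0,0,0,1],[0,-0.013,0,0,0,0,1],[0,-0.013,0,0,0,0,1]]'
python3 - <<'E'
from h import *
show()
p,d=optics.snapshot('side'); cv2.imwrite('pics/s2.png',cv2.resize(cv2.cvtColor(p,cv2.COLOR_RGB2BGR)[130:340,300:480],None,fx=2.7,fy=2.7)); np.save('s2.npy',d)
E
```

```text
time_s: 4.2
eef_pos: [0.6106, -0.1113, 0.203]
eef_rot: [0.727, 0.686, 0.002, 0.002]
force: [2.7, -0.1, 7.2]
opening: -0.0
finger_force: 3.5
 t 4.2 p [ 0.6106 -0.1113  0.203 ] x [ 0.058  0.998 -0.001] y [ 0.998 -0.058  0.005] z [ 0.005 -0.001 -1.   ] tip [ 0.611  -0.1114  0.13  ] F [ 2.7 -0.1  7.2] op -0.0 ff 3.5 q [-0.25  0.41  1.72  0.    1.01 -0.19]
```

View pics/s2.png

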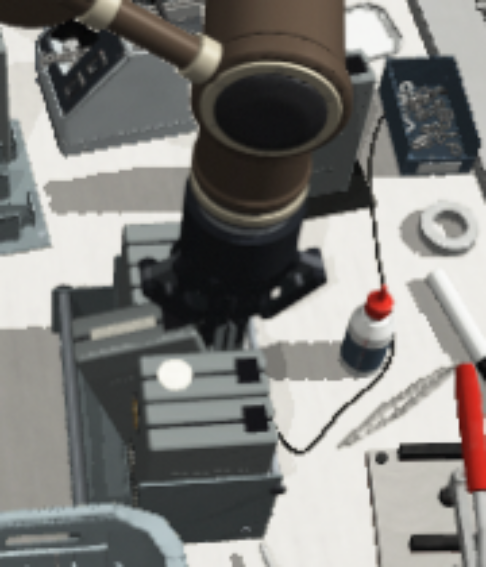

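The bar case is tipping forward, with its top at (130,325) in the crop. The round and right-end cases still stand at (200,380). I'll keep pushing.

```bash
python3 -m jog '[[0,-0.013,0,0,0,0,1],[0,-0.013,0,0,0,0,1],[0,-0.013,0,0,0,0,1],[0,-0.013,0,0,0,0,1],[0,0,0,0,0,0,1],[0,0,0,0,0,0,1]]'
python3 - <<'E'
from h import *
show()
E
```

```text
time_s: 4.75
eef_pos: [0.5956, -0.1108, 0.2043]
eef_rot: [0.727, 0.686, 0.002, 0.003]
force: [2.1, 0.6, 9.8]
opening: -0.0001
finger_force: 1.4
 t 4.75 p [ 0.5956 -0.1108  0.2043] x [ 0.058  0.998 -0.002] y [ 0.998 -0.058  0.007] z [ 0.007 -0.002 -1.   ] tip [ 0.5961 -0.1109  0.1313] F [2.1 0.6 9.8] op -0.0001 ff 1.4 q [-0.26  0.38  1.76 -0.    1.   -0.2 ]
```

```bash
python3 -m jog '[[0,0,-0.013,0,0,0,1],[0,-0.01,-0.013,0,0,0,1],[0,-0.013,0,0,0,0,1],[0,-0.013,0,0,0,0,1],[0,0,0,0,0,0,1],[0,0,0,0,0,0,1]]'
python3 - <<'E'
from h import *
show()
p,d=optics.snapshot('side'); cv2.imwrite('pics/s3.png',cv2.resize(cv2.cvtColor(p,cv2.COLOR_RGB2BGR)[130:340,300:480],None,fx=2.7,fy=2.7)); np.save('s3.npy',d)
E
```

```text
time_s: 5.25
eef_pos: [0.5816, -0.1093, 0.2079]
eef_rot: [0.727, 0.686, -0.001, -0.001]
force: [-0.7, -0.5, -0.5]
opening: -0.0001
finger_force: 0.0
 t 5.25 p [ 0.5816 -0.1093  0.2079] x [0.058 0.998 0.   ] y [ 0.998 -0.058 -0.002] z [-0.002  0.    -1.   ] tip [ 0.5815 -0.1092  0.1349] F [-0.7 -0.5 -0.5] op -0.0001 ff 0.0 q [-0.26  0.35  1.79 -0.    1.   -0.2 ]
```

View pics/s3.png

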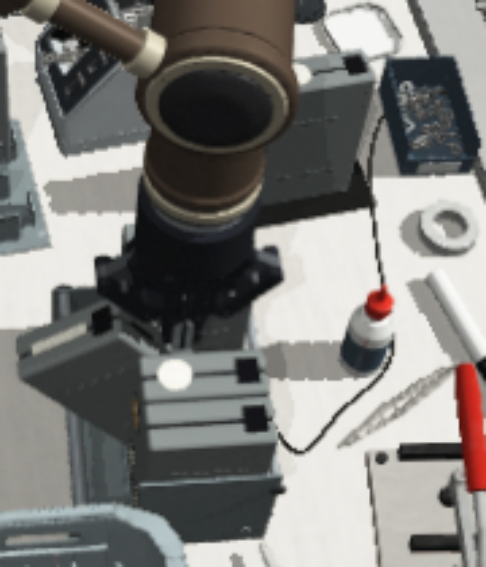

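The bar case now leans on the rail by itself, with its top at (75,335) in the crop. The tool force is zero. I'll retract, turn the tool and measure the leaning case.

```bash
python3 -m jog '[[0,0.02,0,0,0,0,1],[0,0.03,-0.06,0,0,0,1],[0,0,-0.13,0,0,0,1],[0,0,-0.13,0,0,0,1],[0,0,-0.1,0,0,0.5,0.5],[0,0,0,0,0,1,0],[0,0,0,0,0,1,0],[0,0,0,0,0,1,0],[0,0,0,0,0,1,0],[0,0,0,0,0,1,0],[0,0,0,0,0,1,0],[0,0,0,0,0,1,0]]'
python3 -m jog '[[0,0,0,0,0,1,0],[0,0,0,0,0,1,0],[0,0,0,0,0,1,0],[0,0,0,0,0,1,0],[0,0,0,0,0,1,0],[0,0,0,0,0,0.6,0],[0,0,0,0,0,0,0]]'
python3 - <<'E'
from h import *
show()
p,d=optics.snapshot('side'); np.save('s4.npy',d); cv2.imwrite('pics/s4.png',cv2.cvtColor(p,cv2.COLOR_RGB2BGR))
P=pts('side',d); a=np.deg2rad(-3.4); O=np.array([.5917,-.1131,0])
L=(P-O)@np.array([[np.cos(a),-np.sin(a),0],[np.sin(a),np.cos(a),0],[0,0,1]])
m=(abs(L[...,1])<26)&(L[...,0]>-.155)&(L[...,0]<-.049)&(L[...,2]>.085)&(abs(L[...,1])<.03)
q=L[m]; print(m.sum(),np.round(np.percentile(q,[1,50,99],axis=0),4).tolist())
# plane fit to upper face by RANSAC: expected normal (-sin36,0,cos36)
best=None; rng=np.random.default_rng(0)
for _ in range(500):
    s=q[rng.choice(len(q),3,False)]; n=np.cross(s[1]-s[0],s[2]-s[0]); nn=np.linalg.norm(n)
    if nn<1e-6: continue
    n/=nn; n*=np.sign(n[2])
    if n[2]<.5 or n[0]>-.3: continue
    i=abs((q-s[0])@n)<.0015
    if best is None or i.sum()>best.sum(): best=i
t=q[best]; c=t.mean(0); n=np.linalg.svd(t-c)[2][2]; n*=np.sign(n[2])
u=np.array([n[2],0,-n[0]]); u/=np.linalg.norm(u)
uv=np.c_[(t@u),t[:,1]]; r=cv2.minAreaRect((uv*1000).astype(np.float32))
print('n',np.round(n,3),'tilt',np.degrees(np.arcsin(-n[0])),'inl',best.sum(),'rect',np.round(r[0],1),np.round(r[1],1),r[2])
cu=r[0][0]/1000; cc=c+(cu-c@u)*u; cc[1]=r[0][1]/1000; print('top centre (row frame, side cam)',np.round(cc,4))
E
```

```text
time_s: 6.3
eef_pos: [0.5982, -0.1103, 0.3347]
eef_rot: [0.954, 0.299, 0.0, 0.0]
force: [0.1, 0.3, 0.0]
opening: 0.0857
finger_force: 0.0
time_s: 6.88
eef_pos: [0.5981, -0.1103, 0.3346]
eef_rot: [1.0, -0.03, 0.0, -0.0]
force: [0.1, 1.4, -0.9]
opening: 0.0851
finger_force: 0.0
 t 6.88 p [ 0.5981 -0.1103  0.3346] x [ 0.998 -0.06   0.   ] y [-0.06  -0.998 -0.   ] z [ 0.  0. -1.] tip [ 0.5981 -0.1103  0.2616] F [ 0.1  1.4 -0.9] op 0.0851 ff 0.0 q [-0.25  0.25  1.64  0.    1.25  1.38]
4190 [[-0.1545, -0.0297, 0.0908], [-0.1256, -0.0199, 0.6232], [-0.0512, 0.0195, 0.669]]
n [-0.379 -0.624  0.684] tilt 22.281192644539757 inl 316 rect [199.9 -14.5] [52.1 43. ] 53.779842376708984
top centre (row frame, side cam) [-0.1324 -0.0145  0.6507]
```

Need to exclude the arm (z cap); redo from saved depth.

```bash
python3 - <<'E'
from h import *
P=pts('side',np.load('s4.npy')); a=np.deg2rad(-3.4); O=np.array([.5917,-.1131,0])
L=(P-O)@np.array([[np.cos(a),-np.sin(a),0],[np.sin(a),np.cos(a),0],[0,0,1]])
m=(abs(L[...,1])<.03)&(L[...,0]>-.155)&(L[...,0]<-.049)&(L[...,2]>.1)&(L[...,2]<.2)
q=L[m]; print(m.sum(),np.round(np.percentile(q,[1,50,99],axis=0),4).tolist())
best=None; rng=np.random.default_rng(0)
for _ in range(800):
    s=q[rng.choice(len(q),3,False)]; n=np.cross(s[1]-s[0],s[2]-s[0]); nn=np.linalg.norm(n)
    if nn<1e-6: continue
    n/=nn; n*=np.sign(n[2])
    if n[2]<.5 or n[0]>-.3 or abs(n[1])>.2: continue
    i=abs((q-s[0])@n)<.0015
    if best is None or i.sum()>best.sum(): best=i
t=q[best]; c=t.mean(0); n=np.linalg.svd(t-c)[2][2]; n*=np.sign(n[2])
u=np.array([n[2],0,-n[0]]); u/=np.linalg.norm(u)
r=cv2.minAreaRect((np.c_[t@u,t[:,1]]*1000).astype(np.float32))
cc=c+(r[0][0]/1000-c@u)*u; cc[1]=r[0][1]/1000
print('n',np.round(n,3),'tilt',np.degrees(np.arcsin(-n[0])),best.sum(),'rect',np.round(r[1],1),r[2],'top centre',np.round(cc,4))
E
```

```text
1157 [[-0.1245, -0.0189, 0.1013], [-0.0818, -0.0133, 0.1437], [-0.05, 0.017, 0.1748]]
n [-0.579 -0.009  0.815] tilt 35.37462136991951 462 rect [36.1 87.9] 89.7439193725586 top centre [-0.0904 -0.0004  0.1508]
```

```bash
python3 -m jog '[[-0.132,0.001,0,0,0,0,0],[-0.132,0.001,0,0,0,0,0],[-0.132,0.001,0,0,0,0,0],[-0.131,0.001,0,0,0,0,0],[0,0,0,0,0.86,0,0],[0,0,0,0,0.86,0,0],[0,0,0,0,0.86,0,0],[0,0,0,0,0.86,0,0],[0,0,0,0,0.86,0,0],[0,0,0,0,0.86,0,0],[0,0,0,0,0,0,0]]'
python3 -m jog '[[-0.06,0,0.084,0,0,0,0],[-0.06,0,0.084,0,0,0,0],[-0.06,0,0.084,0,0,0,0],[0,0,0,0,0,0,0]]'
cat >> h.py <<'E'
def go(target,rpy=None):
    p,R=show(); print('shift units',np.round((R.T@(np.array(target)-p))/.3,4))
    if rpy is not None: print('turn units',np.round((Ro.from_matrix(R).inv()*Ro.from_matrix(rpy)).as_rotvec()/.12,3))
def tool(yaw,tilt):  # deg; tool down at yaw, tilted forward
    return (Ro.from_euler('z',yaw,degrees=True)*Ro.from_euler('x',180,degrees=True)*Ro.from_euler('y',tilt,degrees=True)).as_matrix()
E
python3 - <<'E'
from h import *
go([.4402,-.1019,.2416],tool(-3.4,35.4))
E
```

```text
time_s: 7.85
eef_pos: [0.437, -0.1013, 0.3322]
eef_rot: [0.952, -0.028, 0.304, 0.009]
force: [-1.3, 0.1, -1.8]
opening: 0.0855
finger_force: 0.0
time_s: 8.18
eef_pos: [0.4364, -0.1001, 0.2355]
eef_rot: [0.954, -0.028, 0.298, 0.006]
force: [-1.1, 0.1, -1.9]
opening: 0.0851
finger_force: 0.0
 t 8.18 p [ 0.4364 -0.1001  0.2355] x [ 0.821 -0.05   0.569] y [-0.056 -0.998 -0.006] z [ 0.568 -0.027 -0.822] tip [ 0.4779 -0.1021  0.1755] F [-1.1  0.1 -1.9] op 0.0851 ff 0.0 q [-0.44 -0.18  2.41  0.59  0.4   0.7 ]
shift units [ 0.0223  0.0052 -0.0092]
turn units [-0.052  0.105 -0.007]
```

```bash
python3 -m jog '[[0.022,0.005,-0.009,-0.05,0.1,0,0],[0,0,0.06,0,0,0,0],[0,0,0.06,0,0,0,0],[0,0,0.06,0,0,0,0],[0,0,0.05,0,0,0,0],[0,0,0.037,0,0,0,0],[0,0,0,0,0,0,0]]'
python3 - <<'E'
from h import *
go([.4899,-.1048,.1716],tool(-3.4,35.4))
E
```

```text
time_s: 8.77
eef_pos: [0.4939, -0.1078, 0.1854]
eef_rot: [0.95, -0.028, 0.312, 0.012]
force: [0.5, -0.1, 0.7]
opening: 0.0853
finger_force: 0.0
 t 8.77 p [ 0.4939 -0.1078  0.1854] x [ 0.804 -0.047  0.593] y [-0.062 -0.998  0.005] z [ 0.592 -0.041 -0.805] tip [ 0.5371 -0.1108  0.1266] F [ 0.5 -0.1  0.7] op 0.0853 ff 0.0 q [-0.39  0.06  2.34  0.97  0.23  0.34]
shift units [-0.0384 -0.0094  0.0287]
turn units [ 0.046 -0.145  0.01 ]
```

```bash
python3 -m jog '[[-0.019,-0.005,0.014,0.02,-0.07,0,0],[-0.019,-0.005,0.014,0.02,-0.07,0,0],[0,0,0,0,0,0,0],[0,0,0,0,0,0,0]]'
python3 - <<'E'
from h import *
go([.4899,-.1048,.1716],tool(-3.4,35.4))
E
```

```text
time_s: 9.1
eef_pos: [0.487, -0.1041, 0.171]
eef_rot: [0.952, -0.028, 0.303, 0.01]
force: [0.1, -0.2, -0.3]
opening: 0.0854
finger_force: 0.0
 t 9.1 p [ 0.487  -0.1041  0.171 ] x [ 0.815 -0.048  0.578] y [-0.059 -0.998  0.001] z [ 0.577 -0.035 -0.816] tip [ 0.5291 -0.1067  0.1114] F [ 0.1 -0.2 -0.3] op 0.0854 ff 0.0 q [-0.39  0.09  2.35  1.02  0.22  0.29]
shift units [0.0092 0.0018 0.004 ]
turn units [0.009 0.012 0.007]
```

```bash
python3 -m jog '[[0.004,0.001,0.004,0,0,0,0.4],[0,0,0,0,0,0,0.5],[0,0,0,0,0,0,0.6],[0,0,0,0,0,0,0.8],[0,0,0,0,0,0,0.8],[0,0,0,0,0,0,0.8],[0,0,0,0,0,0,0.8],[0,0,0,0,0,0,0.8]]' 60
python3 - <<'E'
from h import *
p,R=show(); print('up100mm units',np.round(R.T@[0,0,.1]/.3,4))
E
```

```text
time_s: 9.77
eef_pos: [0.4883, -0.1045, 0.1699]
eef_rot: [0.953, -0.028, 0.303, 0.01]
force: [-2.3, -0.3, 4.7]
opening: 0.0355
finger_force: 60.5
 t 9.77 p [ 0.4883 -0.1045  0.1699] x [ 0.815 -0.048  0.577] y [-0.06  -0.998  0.001] z [ 0.576 -0.035 -0.817] tip [ 0.5304 -0.1071  0.1102] F [-2.3 -0.3  4.7] op 0.0355 ff 60.5 q [-0.39  0.09  2.34  1.02  0.22  0.28]
up100mm units [ 0.1924  0.0004 -0.2722]
```

```bash
python3 -m jog '[[0.015,0,-0.02,0,0,0,0.8],[0.02,0,-0.03,0,0,0,0.8],[0.03,0,-0.042,0,0,0,0.8],[0.03,0,-0.042,0,0,0,0.8],[0.03,0,-0.042,0,0,0,0.8],[0,0,0,0,0,0,0.8]]'
python3 - <<'E'
from h import *
p,R=show(); print('up100mm units',np.round(R.T@[0,0,.1]/.3,4))
E
```

```text
time_s: 10.27
eef_pos: [0.4893, -0.1048, 0.2364]
eef_rot: [0.952, -0.028, 0.304, 0.01]
force: [1.1, 0.2, -1.8]
opening: 0.0356
finger_force: 60.7
 t 10.27 p [ 0.4893 -0.1048  0.2364] x [ 0.814 -0.047  0.579] y [-0.059 -0.998  0.003] z [ 0.578 -0.037 -0.815] tip [ 0.5315 -0.1075  0.1769] F [ 1.1  0.2 -1.8] op 0.0356 ff 60.7 q [-0.39 -0.06  2.31  0.57  0.35  0.75]
up100mm units [ 0.1931  0.001  -0.2717]
```

```bash
python3 -m jog '[[0.0405,0,-0.057,0,0,0,0.8],[0.0405,0,-0.057,0,0,0,0.8],[0.0405,0,-0.057,0,0,0,0.8],[0.0405,0,-0.057,0,0,0,0.8],[0.0405,0,-0.057,0,0,0,0.8],[0.0405,0,-0.057,0,0,0,0.8],[0,0,0,0,0,0,0.8]]'
python3 - <<'E'
from h import *
go([.45,.11,.36],tool(4.8,0))
E
```

```text
time_s: 10.85
eef_pos: [0.4905, -0.1048, 0.3638]
eef_rot: [0.952, -0.028, 0.306, 0.01]
force: [2.0, -0.9, -0.9]
opening: 0.0356
finger_force: 61.1
 t 10.85 p [ 0.4905 -0.1048  0.3638] x [ 0.812 -0.047  0.582] y [-0.059 -0.998  0.003] z [ 0.581 -0.037 -0.813] tip [ 0.5329 -0.1075  0.3044] F [ 2.  -0.9 -0.9] op 0.0356 ff 61.1 q [-0.39 -0.26  2.18  0.32  0.64  1.04]
shift units [-0.1502 -0.7067 -0.0945]
turn units [ 0.394 -5.168 -1.146]
```

```bash
python3 -m jog '[[-0.02,-0.1,-0.013,0,0,0,0.8],[-0.02,-0.1,-0.013,0,0,0,0.8],[-0.02,-0.1,-0.013,0,0,0,0.8],[-0.02,-0.1,-0.013,0,0,0,0.8],[-0.02,-0.1,-0.013,0,0,0,0.8],[-0.02,-0.1,-0.013,0,0,0,0.8],[-0.02,-0.1,-0.013,0,0,0,0.8],[0,0,0,0,0,0,0.8]]'
python3 -m jog '[[0,0,0,0.056,-0.738,-0.164,0.8],[0,0,0,0.056,-0.738,-0.164,0.8],[0,0,0,0.056,-0.738,-0.164,0.8],[0,0,0,0.056,-0.738,-0.164,0.8],[0,0,0,0.056,-0.738,-0.164,0.8],[0,0,0,0.056,-0.738,-0.164,0.8],[0,0,0,0.056,-0.738,-0.164,0.8],[0,0,0,0,0,0,0.8],[0,0,0,0,0,0,0.8]]'
python3 - <<'E'
from h import *
go([.45,.11,.36],tool(4.8,0))
for n in('top','side'):
    p,d=optics.snapshot(n); cv2.imwrite(f'pics/{n}5.png',cv2.cvtColor(p,cv2.COLOR_RGB2BGR)); np.save(n+'5.npy',d)
t=cv2.imread('pics/top5.png');s=cv2.imread('pics/side5.png')
a=cv2.resize(t[120:290,220:360],None,fx=2.6,fy=2.6); b=cv2.resize(s[60:260,200:370],None,fx=2.2,fy=2.2)
o=np.zeros((442,745,3),np.uint8);o[:,:364]=a;o[:440,368:742]=b;cv2.imwrite('pics/v5.png',o)
E
```

```text
time_s: 11.52
eef_pos: [0.4489, 0.1134, 0.3545]
eef_rot: [0.954, -0.024, 0.3, 0.007]
force: [-0.8, 0.3, -2.8]
opening: 0.0353
finger_force: 61.9
time_s: 12.27
eef_pos: [0.4514, 0.1081, 0.3555]
eef_rot: [0.999, 0.041, -0.004, -0.002]
force: [1.0, 0.5, -2.5]
opening: 0.0353
finger_force: 62.0
 t 12.27 p [0.4514 0.1081 0.3555] x [ 0.997  0.083 -0.008] y [ 0.083 -0.997 -0.004] z [-0.009  0.003 -1.   ] tip [0.4508 0.1083 0.2825] F [ 1.   0.5 -2.5] op 0.0353 ff 62.0 q [ 0.14 -0.05  1.93  0.    1.27  1.63]
shift units [-0.0043 -0.0069 -0.0148]
turn units [-0.029  0.071 -0.007]
```

View pics/v5.png

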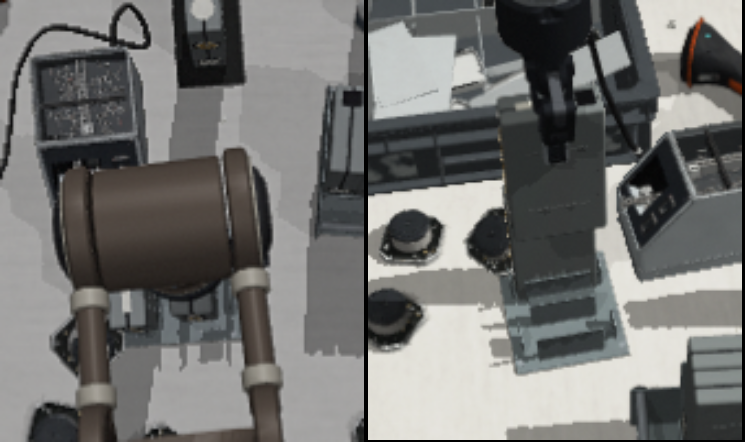

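The view shows the case held upright over the stand. In the side view the right bay's opening is at about (565,325) in the crop. Next I'll locate the bay's guides and the held case in the same camera.

```bash
python3 - <<'E'
from h import *
a=np.deg2rad(4.8); Rz=np.array([[np.cos(a),-np.sin(a),0],[np.sin(a),np.cos(a),0],[0,0,1]])
for n,b in(('top',(0,2.1)),('side',(-2.5,-2.2))):
    P=pts(n,np.load(n+'0.npy')); L=(P-[.4483+b[0]/1e3,.1435+b[1]/1e3,0])@Rz*1000   # stand frame guess (bias-corrected)
    x,y,z=L[...,0],L[...,1],L[...,2]
    inb=(abs(x)<75)&(y<15)&(y>-90)
    m=inb&(z>36)&(z<56)&(abs(x)<45)
    print(n,'side guides y hist'); h=np.histogram(y[m],np.arange(-70,5,2)); print([(int(e),int(c)) for e,c in zip(h[1],h[0]) if c])
    m=inb&(z>12)&(z<34)&(y<-18)&(y>-58)
    h=np.histogram(x[m],np.arange(-70,72,2)); print('front/rear x'); print([(int(e),int(c)) for e,c in zip(h[1],h[0]) if c])
    m=inb&(z>2.2)&(z<7)
    print('base pct x',np.round(np.percentile(x[m],[.5,2,98,99.5]),1),'y',np.round(np.percentile(y[m],[.5,2]),1), 'bench z',np.round(np.median(z[inb&(y<-80)]),1))
    # base right edge & angle: per x-bin min y
    # lip yaw: fit line to right lip and mid lip
    for lo,hi in((-66,-52),(-28,-8)):
        m=inb&(z>38)&(z<56)&(abs(x)<45)&(y>lo)&(y<hi)
        if m.sum()>8: f=np.polyfit(x[m],y[m],1); print('guide',lo,m.sum(),'y0',round(f[1],1),'extra yaw',round(np.degrees(f[0]),2),'xrange',np.round(np.percentile(x[m],[2,98]),1),'z',np.round(np.percentile(z[m],[50,98]),1))
P=pts('side',np.load('side5.npy')); L=(P-[.4483-.0025,.1435-.0022,0])@Rz*1000
m=(abs(L[...,0])<70)&(L[...,1]<0)&(L[...,1]>-100)&(L[...,2]>195)&(L[...,2]<290)
q=L[m]; h=np.histogram(q[:,1],np.arange(-80,0,2)); print([(int(e),int(c)) for e,c in zip(h[1],h[0]) if c])
md=np.median(q[:,1]); q=q[abs(q[:,1]-md)<6]; A=np.c_[q[:,0],q[:,2]-250,np.ones(len(q))]; f=np.linalg.lstsq(A,q[:,1],rcond=None)[0]
print('held face: y=',f[2].round(2),'yaw extra',np.degrees(f[0]).round(2),'roll',np.degrees(f[1]).round(2))
for zz in range(185,305,10):
    k=abs(q[:,2]-zz)<4
    if k.sum()>5: print(zz,np.round(np.percentile(q[k][:,0],[1,99]),1))
k=(abs(L[...,0])<70)&(L[...,1]<-20)&(L[...,1]>-70); kk=k&(L[...,2]>150); print('zmin',np.sort(L[kk][:,2])[:20].round(1))
E
```

```text
top side guides y hist
[(-68, 17), (-66, 17), (-64, 17), (-62, 5), (-20, 3), (-18, 23), (-16, 20), (-14, 17)]
front/rear x
[(-50, 7), (-42, 1), (-32, 1), (-30, 1), (-26, 1), (-24, 1), (-22, 1), (-18, 1), (-16, 1), (6, 1), (8, 1), (12, 1), (14, 1), (18, 1), (22, 1), (24, 1), (26, 1), (46, 1), (48, 10), (50, 1)]
base pct x [-73.8 -68.6  69.9  74.2] y [-88.7 -86.4] bench z 1139.6
guide -66 37 y0 -63.8 extra yaw 0.71 xrange [-32.6  33.1] z [43.6 49.3]
guide -28 63 y0 -15.3 extra yaw 0.46 xrange [-34.1  32.8] z [44.5 51.4]
side side guides y hist
[(-70, 3), (-68, 14), (-66, 24), (-64, 13), (-62, 1), (-22, 4), (-20, 13), (-18, 44), (-16, 42), (-14, 27), (-12, 8), (-10, 1)]
front/rear x
[(-52, 2), (-50, 10), (-36, 2), (-34, 5), (-32, 2), (-30, 3), (-28, 5), (-26, 2), (-24, 4), (-22, 3), (-20, 3), (-16, 1), (-14, 2), (-12, 3), (-10, 1), (-8, 3), (-6, 1), (-4, 2), (-2, 4), (0, 2), (2, 3), (4, 1), (6, 1), (8, 2), (10, 3), (12, 3), (14, 3), (16, 1), (18, 2), (20, 2), (22, 2), (24, 3), (26, 2), (28, 4), (30, 1), (34, 1), (46, 3), (48, 14)]
base pct x [-60.6 -59.3  58.6  64.3] y [-83.2 -74.9] bench z -1.5
guide -66 29 y0 -64.8 extra yaw -0.16 xrange [-31.9  33.9] z [42.9 46.2]
guide -28 119 y0 -15.3 extra yaw 0.34 xrange [-33.7  32.3] z [42.1 47.3]
[(-64, 1), (-62, 2), (-60, 6), (-58, 4), (-56, 54), (-54, 544), (-52, 728), (-50, 117), (-48, 5), (-46, 5), (-44, 4), (-42, 8), (-40, 2), (-38, 5), (-36, 8), (-34, 1), (-32, 1), (-30, 2)]
held face: y= -51.73 yaw extra -0.16 roll 0.17
195 [-41.7  43.7]
205 [-42.3  43.8]
215 [-44.3  43.3]
225 [-42.5  41.7]
235 [-43.3  42.2]
245 [-42.9  42.3]
255 [-43.   42.3]
265 [-42.6  42.7]
275 [-43.5  42.9]
285 [-42.6  42.9]
zmin [181.4 181.6 181.9 182.  182.3 182.6 182.7 182.8 182.9 183.  183.1 183.6
 183.7 184.  184.  184.  184.2 184.6 184.6 184.8]
```

```bash
python3 -m jog '[[0,0.0217,0,-0.03,0.07,-0.03,0.8],[0,0,0.08,0,0,0,0.8],[0,0,0.08,0,0,0,0.8],[0,0,0.08,0,0,0,0.8],[0,0,0.08,0,0,0,0.8],[0,0,0.08,0,0,0,0.8],[0,0,0,0,0,0,0.8],[0,0,0,0,0,0,0.8]]'
cat > held.py <<'E'
from h import *
p0,R0=show()
p,d=optics.snapshot('side'); cv2.imwrite('pics/side6.png',cv2.cvtColor(p,cv2.COLOR_RGB2BGR)); np.save('side6.npy',d)
a=np.deg2rad(4.8); Rz=np.array([[np.cos(a),-np.sin(a),0],[np.sin(a),np.cos(a),0],[0,0,1]])
P=pts('side',d); L=(P-[.4483-.0025,.1435-.0022,0])@Rz*1000
zb=(p0[2]-.174)*1000
m=(abs(L[...,0])<70)&(L[...,1]<-30)&(L[...,1]>-100)&(L[...,2]>max(zb+10,56))&(L[...,2]<zb+105)
q=L[m]; md=np.median(q[:,1]); q=q[abs(q[:,1]-md)<6]; A=np.c_[q[:,0],q[:,2]-zb,np.ones(len(q))]; f=np.linalg.lstsq(A,q[:,1],rcond=None)[0]
print('centre y at bottom',f[2].round(2)+18,'yaw',np.degrees(f[0]).round(2),'roll',np.degrees(f[1]).round(2),'x range',np.round(np.percentile(q[:,0],[1.5,98.5]),1))
for lo,hi in((-75,-58),(-28,-8)):
    m=(abs(L[...,0])<33)&(L[...,2]>36)&(L[...,2]<54)&(L[...,1]>lo)&(L[...,1]<hi); print('guide',m.sum(),np.round(np.percentile(L[m][:,1],[5,50,95]),1) if m.sum() else '')
E
python3 held.py
```

```text
time_s: 13.03
eef_pos: [0.4505, 0.1015, 0.2371]
eef_rot: [0.999, 0.044, -0.0, 0.001]
force: [0.2, 0.5, -1.8]
opening: 0.0352
finger_force: 61.8
 t 13.03 p [0.4505 0.1015 0.2371] x [ 0.996  0.087 -0.001] y [ 0.087 -0.996  0.001] z [-0.001 -0.001 -1.   ] tip [0.4505 0.1014 0.1641] F [ 0.2  0.5 -1.8] op 0.0352 ff 61.8 q [ 0.13  0.07  2.06 -0.    1.01  1.61]
centre y at bottom -41.76 yaw 0.15 roll 0.37 x range [-42.9  42.4]
guide 47 [-67.3 -65.2 -62.4]
guide 0
```

```bash
python3 -m jog '[[0,-0.002,0.025,0,0,0,0.8],[0,0,0.03,0,0,0,0.8],[0,0,0.03,0,0,0,0.8],[0,0,0.03,0,0,0,0.8],[0,0,0.03,0,0,0,0.8],[0,0,0.02,0,0,0,0.8],[0,0,0,0,0,0,0.8]]'
python3 held.py
```

```text
time_s: 13.67
eef_pos: [0.4507, 0.1022, 0.1864]
eef_rot: [0.999, 0.044, -0.001, 0.001]
force: [-0.8, -0.1, -3.2]
opening: 0.0353
finger_force: 61.9
 t 13.67 p [0.4507 0.1022 0.1864] x [ 0.996  0.087 -0.002] y [ 0.087 -0.996  0.001] z [-0.002 -0.001 -1.   ] tip [0.4506 0.1021 0.1134] F [-0.8 -0.1 -3.2] op 0.0353 ff 61.9 q [ 0.13  0.15  2.1  -0.    0.89  1.61]
centre y at bottom -41.28 yaw 0.31 roll 0.44 x range [-42.5  42.1]
guide 142 [-66.9 -60.1 -58.2]
guide 0
```

```bash
python3 -m jog '[[0,0,0.008,0,0,0,0.8],[0,0,0.008,0,0,0,0.8],[0,0,0.006,0,0,0,0.8],[0,0,0,0,0,0,0.8]]'; python3 -m jog '[[0,0,0.005,0,0,0,0.8],[0,0,0,0,0,0,0.8]]'
```

```text
time_s: 14.05
eef_pos: [0.452, 0.1023, 0.1817]
eef_rot: [0.999, 0.044, 0.001, 0.0]
force: [-0.6, 0.3, -2.2]
opening: 0.0354
finger_force: 61.9
time_s: 14.22
eef_pos: [0.4521, 0.1024, 0.1803]
eef_rot: [0.999, 0.044, 0.001, 0.0]
force: [-0.9, 0.1, -3.0]
opening: 0.0355
finger_force: 61.9
```

```bash
python3 -m jog '[[0,0,0.005,0,0,0,0.8],[0,0,0,0,0,0,0.8]]'; python3 -m jog '[[0,0,0.005,0,0,0,0.8],[0,0,0,0,0,0,0.8]]';  python3 -m jog '[[0,0,0.005,0,0,0,0.8],[0,0,0,0,0,0,0.8]]'
```

```text
time_s: 14.38
eef_pos: [0.452, 0.1023, 0.1787]
eef_rot: [0.999, 0.044, 0.001, 0.0]
force: [-0.4, -0.0, -1.2]
opening: 0.0349
finger_force: 61.9
time_s: 14.55
eef_pos: [0.452, 0.1023, 0.1772]
eef_rot: [0.999, 0.044, 0.001, 0.0]
force: [-0.2, 0.4, -1.8]
opening: 0.0354
finger_force: 61.9
time_s: 14.72
eef_pos: [0.4525, 0.1024, 0.1767]
eef_rot: [0.999, 0.044, 0.001, 0.0]
force: [-1.9, -0.0, 3.5]
opening: 0.0352
finger_force: 62.5
```

Floor contact reached (Fz turned positive). I'll release it partway, because the neighbouring case is close, and rise.

```bash
python3 -m jog '[[0,0,0,0,0,0,0.5],[0,0,0,0,0,0,0.4],[0,0,0,0,0,0,0.4],[0,0,0,0,0,0,0.4],[0,0,0,0,0,0,0.4],[0,0,-0.03,0,0,0,0.4],[0,0,-0.06,0,0,0,0.4],[0,0,-0.1,0,0,0,0.4],[0,0,-0.12,0,0,0,0.4],[0,0,-0.12,0,0,0,0.4],[-0.1,0,-0.1,0,0,0,0.4],[-0.13,0,0,0,0,0,0.4]]'
python3 -m jog '[[-0.08,0.13,0,0,0,0,0.4],[0,0.13,0,0,0,0,0.4],[0,0.13,0,0,0,0,0.4],[0,0.13,0,0,0,0,0.4],[0,0.13,0,0,0,0,0.4],[0,0.13,0,0,0,0,0.4],[0,0.13,0,0,0,0,0.4],[0,0,0,0,0,0,0.4]]'
python3 - <<'E'
from h import *
show()
for n in('top','side'):
    p,d=optics.snapshot(n); cv2.imwrite(f'pics/{n}7.png',cv2.cvtColor(p,cv2.COLOR_RGB2BGR))
    P=pts(n,d)
    m=(P[...,2]>.145)&(P[...,2]<.17)&(P[...,0]<.9)&(P[...,0]>.38)&(abs(P[...,1])<.3)
    k,l,st,ce=cv2.connectedComponentsWithStats(m.astype(np.uint8))
    for i in range(1,k):
        if st[i,4]>60:
            q=P[l==i]; r=cv2.minAreaRect((q[:,:2]*1000).astype(np.float32)); print(n,np.round(r[0],1),np.round(r[1],1),round(r[2],1),'z',np.round(np.median(q[:,2]),4))
t=cv2.imread('pics/top7.png');s=cv2.imread('pics/side7.png')
a=cv2.resize(t[90:310,225:435],None,fx=1.8,fy=1.8); b=cv2.resize(s[120:340,240:460],None,fx=1.8,fy=1.8)
cv2.imwrite('pics/v7.png',np.hstack([a,b]))
E
```

```text
time_s: 15.72
eef_pos: [0.3885, 0.0971, 0.3423]
eef_rot: [0.999, 0.043, 0.009, -0.0]
force: [0.8, 1.0, 0.4]
opening: 0.0513
finger_force: 0.0
time_s: 16.38
eef_pos: [0.3857, -0.1798, 0.3358]
eef_rot: [0.999, 0.04, 0.002, 0.003]
force: [-0.3, 0.3, 1.0]
opening: 0.0513
finger_force: 0.0
 t 16.38 p [ 0.3857 -0.1798  0.3358] x [0.997 0.081 0.004] y [ 0.081 -0.997  0.006] z [ 0.004 -0.006 -1.   ] tip [ 0.386  -0.1803  0.2628] F [-0.3  0.3  1. ] op 0.0513 ff 0.0 q [-0.54 -0.13  2.04 -0.    1.22  0.95]
top [737.3 114.2] [90.  36.1] 5.0 z 0.1543
top [597.5 -53.7] [73.6 88.6] 86.1 z 0.1537
top [ 591.  -164.3] [71.5 89.3] 86.6 z 0.1536
top [454.7 104.3] [87.4 36.2] 4.8 z 0.1541
top [444.7 181.3] [87.3 36.4] 5.6 z 0.1543
side [447.7 177.1] [77.1 38.9] 5.3 z 0.1522
side [733.6 109.5] [89.4 41.1] 7.7 z 0.1525
side [453.1  99.5] [86.1 39. ] 6.3 z 0.1522
side [594.8 -58.3] [75.1 88.7] 86.7 z 0.1521
side [ 588.1 -168.6] [75.1 87.6] 86.7 z 0.1529
```

View pics/v7.png

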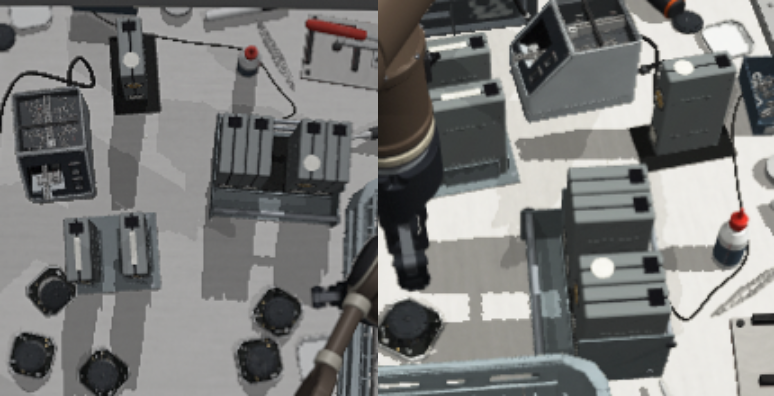

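The bar case stands in the right bay at (135,245) in the crop, with its top at 0.154 m like its partner. The four other row cases stand in place, and the pucks and bottle are unmoved. I'll hand it in.

```bash
python3 -c "
from cell import robot
print(robot.hand_in())"
```

```text
the job is handed in; nothing more can be done
None
```

The slot-window case was tipped onto the rail, lifted out, and now stands upright and fully down in the stand's right bay; nothing else was moved, and the job was handed in at about 16.5 s.

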